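# Top up the third lane of the capsule rack

## Task

A steel coffee capsule waits at the left end of the ledge of the capsule rack. With a fingertip only, slide it along the front rail, past the first two gaps, and push it into the third gap from the left until it is fully home against the capsule already in there. Push gently, never grip, lift or tip it over or let it go into another gap, and leave the stored capsules and the other things where they are.

Things in the scene. Friction and masses are not known exactly. Their poses are not given: they have to be found in the camera images.
- rack: capsule rack, fixed: light wooden board 316 mm wide (y) x 160 deep (x) x 10 thick with seven low steel T-rails that leave six parallel gaps (lanes), open to the front. Origin under the board's middle, on the worktop; x to the back along the lanes, y to the left seen from the robot, z up. Back stop 30.5 mm high, its front at x = 72 mm. Gaps 1 and 5 (from the left) hold two capsules, 2, 3 and 4 one at the back, 6 none
- first_mouth (a point): middle of the mouth of the first (leftmost) gap, on the board: x -28, y 125, z 10 mm in the rack's frame, whose axes it shares. Gaps are 45 mm wide and follow every 50 mm to the right (-y). Rail flanges overhang each gap by 4 mm a side and leave 5 mm under them, so a capsule's flange runs beneath and goes in only from the front; rail tops z 17 mm above the worktop, 20 at the mouths
- ledge_middle (a point): middle of the flat ledge before the mouths: x -51, y 0, z 10 mm in the rack's frame. The ledge is 46 mm deep (x -74 to -28) and runs the whole width; a wooden front rail (x -80 to -74, top 16 mm above the worktop) bounds it, and a strip as high at each end (inner faces y +-151)
- third_catch (a point): tip of the sprung steel catch of the third gap: x -7, y 8, z 13 mm in the rack's frame; every gap has one, on its right side 21 mm behind the mouth. It stands 6.5 mm into the gap, gives way sideways to about 1 N and closes lightly behind a capsule that has passed it
- capsule: the capsule to stow: steel, lid down; flange 42 mm across, 3 thick; dome 32 mm across at the flange, 30 at 22 mm height; height 32, 30 g. Origin under its middle. It stands on the ledge near its left end (rack frame x about -51, y 98 to 128), 2 mm play front and back. Push it 21 to 38 mm above the worktop. Fully home it is at x 9, y 25 mm in the rack's frame
- stored_1a: stored capsule, same shape and size as the other, loose under the rails at the back of the first gap
- stored_1b: stored capsule, same shape and size as the other, loose under the rails at the front of the first gap
- stored_2: stored capsule, same shape and size as the other, loose under the rails at the back of the second gap
- stored_3: stored capsule, same shape and size as the other, loose under the rails at the back of the third gap, against the back stop; the new one comes to rest against it (centre at x = 51 mm in the rack's frame)
- stored_4: stored capsule, same shape and size as the other, loose under the rails at the back of the fourth gap
- stored_5a: stored capsule, same shape and size as the other, loose under the rails at the back of the fifth gap
- stored_5b: stored capsule, same shape and size as the other, loose under the rails at the front of the fifth gap
- mug: patterned mug 118 x 82 x 98 mm to the right of the rack, loose; origin under its middle
- coffee_jar: brown jar with a white cap, 43 mm across, 92 mm high, to the right of the rack, loose; origin under its middle
- spoon: teaspoon 137 x 28 x 13 mm lying on the worktop in front of the rack, loose; origin under its middle
Things that resemble listed ones, but are neither listed nor needed, are in the scene too. Leave any brown or orange look-alike of the capsule alone.

How it is judged:
On the way, in this order (a step that is already met when the one before it is completed fails the run):
1. the capsule slides along the ledge past the second gap (y of capsule in the frame of rack between 0.06 and 0.088 m and x of capsule in the frame of rack below -0.036 m and z of capsule in the frame of rack below 0.014 m), for 0.06 s.
2. the capsule stands on the ledge before the third gap (y of capsule in the frame of rack between 0.01 and 0.04 m and x of capsule in the frame of rack below -0.036 m and z of capsule in the frame of rack below 0.014 m), for 0.06 s.
At the end, for the whole second after the job is handed in: the capsule is under the rails of the third gap: centre within 5 mm of the home place both ways, flat on the board (tilt below 0.1 rad, under 3 mm above it) and at rest; stored capsules, mug, jar and spoon within 12 mm of where they were (x of capsule in the frame of rack between 0.004 and 0.014 m and y of capsule in the frame of rack between 0.02 and 0.03 m and z of capsule in the frame of rack below 0.013 m and angle between capsule's own z axis and vertical below 0.1 rad and linear speed of capsule below 0.01 m/s and distance of each of stored_1a, stored_1b, stored_2, stored_3, stored_4, stored_5a, stored_5b, mug, coffee_jar, spoon from where it was at the start of the episode below 0.012 m); the robot touches nothing.
It fails at once if the capsule is lifted 8 mm or more off the board (z of capsule in the frame of rack above 0.018 m).
It fails at once if the capsule is tipped by more than 0.4 rad (angle between capsule's own z axis and vertical above 0.4 rad).
It fails at once if the capsule is pushed half-way into a gap other than the third (x of capsule in the frame of rack above -0.028 m and (y of capsule in the frame of rack above 0.05 m or y of capsule in the frame of rack below 0 m)).
It fails at once if the fingers squeeze or press the capsule with more than 20 N (contact force between the fingers and capsule above 20 N).
It fails at once if a stored capsule or a thing beside the rack is moved by more than 15 mm (distance of any of stored_1a, stored_1b, stored_2, stored_3, stored_4, stored_5a, stored_5b, mug, coffee_jar, spoon from where it was at the start of the episode above 0.015 m).
It also fails if it takes over 45 s, if anything falls off the work surface, if the arm or the gripper's body presses on something with over 40 N, if the wrist force passes 120 N, or if a joint passes its speed limit or range.

## Robot

A 7-joint arm with a two-finger parallel gripper is mounted at the origin on a cart in front of the work surface, level with it; the furniture and walls round the work are solid. World frame = base frame: x ahead of the robot, y to its left, z up, the work surface at z = 0. Lengths are in m, angles in rad, forces in N, time in s.
With the tool pointing down it reaches from about 0.4 to 0.9 m from the base axis. Payload 5.5 kg.
Tool frame: the origin (TCP) lies midway between the tips of the shut fingers; the grasp point (between the pads) lies 19 mm behind it (manip.grip_depth is the distance from the TCP to the grasp point, in m); z points along the fingers, y is the line along which they close (so a half turn about z gives the same grasp; the last joint's range is limited). The gripper opens to 92 mm and grips with 3 to 60 N. Pads are 19 mm wide; open, the fingers measure 130 mm over their backs; the gripper's body (75 mm by 190 mm) begins 47 mm behind the grasp point.
Start: joints at [1.447, 0.501, -0.427, 1.55, 0.221, 1.138, -0.21], TCP at [0.245, -0.602, 0.227] pointing down, gripper open.
Joint ranges: [-2.88, 2.88], [-0.31, 2.03], [-1.54, 1.56], [0.2, 2.42], [-1.41, 4.55], [0.19, 2.02], [-2.57, 2.57]. Speed limits (rad/s): [2.57, 2.57, 3.14, 3.14, 3.14, 3.14, 3.14].

## Interface

Orientations are given as a unit quaternion [x, y, z, w].
In Python, from bench import manip, effector, viewer gives the robot as it stands. Calls block until the motion is done:
- manip.move_pose(position, orientation): joint-space move of the TCP to a pose.
- manip.servo_line(position, ori=None, vel=0.15): straight line of the TCP; ori=None keeps the orientation; vel is the mean speed in m/s.
- manip.movej(angles): joint-space move.
- effector.open_jaws() and effector.close(f_grip=None): open the fingers fully, or close them until they stop; f_grip is the grip in N (None keeps the last).
- manip.sleep(seconds).
- manip.solve_ik(position, orientation): joint angles nearest the present ones, or None.
- viewer.get_image(name): name is "side" or "top"; returns the picture (400x640x3 uint8, red, green, blue); there is no depth.
- viewer.get_calibration(name): a dict with "vfov" (degrees; the focal length in pixels is half the picture's height over the tangent of half this angle, whatever the lens; pixels are square), "cx", "cy" (the principal point, pixels), "eye" and "attitude" of the camera in the world. Camera axes: x right, y down, z forward; pixel columns grow to the right and rows downward; lengths in m; the calibration is good to about 2 mm. A picture is of the moment at which its call begins. get_calibration takes no time and is no camera call.
A pose or a line that the arm cannot do raises manip.PlanningError and nothing moves.
- manip.hand_in(): hands the job in; it is judged then, once.
Readings, each from a call of its own:
- manip.current_clock(): time.
- manip.current_q(): joint angles.
- manip.current_joint_velocities(): joint speeds.
- manip.current_tau(): joint torques, N m.
- manip.current_tool_pos(): TCP position.
- manip.current_tcp_rot(): TCP orientation.
- manip.current_force(): force on the tool from outside, world axes, zero at the start.
- manip.current_wrist_torque(): the same for the moment, N m.
- manip.current_finger_gap(): finger opening in m.
- manip.current_gripper_force(): force on a finger pad.
Only numpy, scipy, OpenCV 4.12 (cv2) and the standard library are available. Lean on these libraries where they do the work, as an engineer would, in place of code of your own. Each camera call takes 0.05 s, during which the arm holds its last target. There are 200 camera calls.

## Working session

There is one attempt and no reset: what is moved stays moved. The work goes in short steps, each a Python script; the robot and the scene stay as the last script left them, time stands still between calls to the robot, and variables do not carry over. Pictures are saved under pics/ and viewed, at most 10 in all, crops included, and the job is handed in when it is done.

```bash
mkdir -p pics; ls
python3 - <<'E'
from bench import manip, effector, viewer
import cv2
for n in ("top","side"):
    im=viewer.get_image(n); cv2.imwrite(f"pics/{n}0.png",im[:,:,::-1]); print(n,viewer.get_calibration(n))
print(manip.current_clock(),manip.current_tool_pos(),manip.current_tcp_rot(),manip.current_finger_gap())
E
```

```text
pics
top {'vfov': 46.50773433007765, 'cx': 323.43340233120733, 'cy': 198.23118164096, 'eye': array([ 0.36387002, -0.081849  ,  1.00660812]), 'attitude': array([ 0.71205271, -0.69837328,  0.0404025 , -0.06019419])}
side {'vfov': 43.174669166410766, 'cx': 312.7946137504723, 'cy': 200.20571566267643, 'eye': array([ 0.0423629 , -0.92491897,  0.53998849]), 'attitude': array([ 0.82949353, -0.21119873,  0.12585735, -0.50149327])}
0.1 [ 0.24489838 -0.60142086  0.22578454] [ 9.81353900e-01  1.92207587e-01 -1.53846499e-04 -8.61359026e-04] 0.09168879940718792
```

View pics/top0.png

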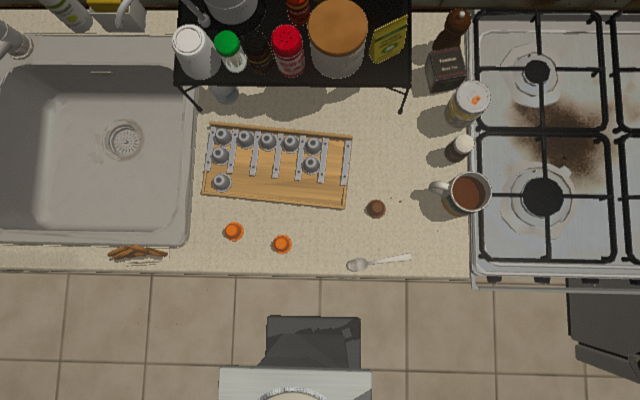

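View pics/side0.png

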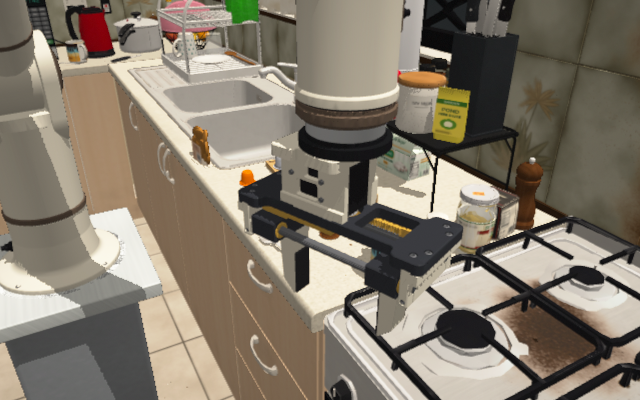

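The top view shows the rack (corners about (210,124), (352,135), (344,208), (202,194)), with the capsule at (221,182). The side view is blocked by the arm. I'll enlarge the rack.

```bash
cat > h.py <<'E'
import numpy as np, cv2
from scipy.spatial.transform import Rotation as R
from bench import manip, effector, viewer
def ray(n,uv,z):
    c=viewer.get_calibration(n); f=200/np.tan(np.radians(c["vfov"]/2))
    uv=np.atleast_2d(np.asarray(uv,float))
    d=np.c_[(uv[:,0]-c["cx"])/f,(uv[:,1]-c["cy"])/f,np.ones(len(uv))]
    d=R.from_quat(c["attitude"]).apply(d); e=c["eye"]
    return e+d*((z-e[2])/d[:,2])[:,None]
def proj(n,p):
    c=viewer.get_calibration(n); f=200/np.tan(np.radians(c["vfov"]/2))
    q=R.from_quat(c["attitude"]).inv().apply(np.atleast_2d(p)-c["eye"])
    return q[:,:2]/q[:,2:]*f+[c["cx"],c["cy"]]
E
python3 - <<'E'
from h import *
im=cv2.imread("pics/top0.png")[115:217,194:360]
cv2.imwrite("pics/crop.png",cv2.resize(im,None,fx=4.8,fy=4.8,interpolation=cv2.INTER_CUBIC))
E
```

```text
(no output)
```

View pics/crop.png

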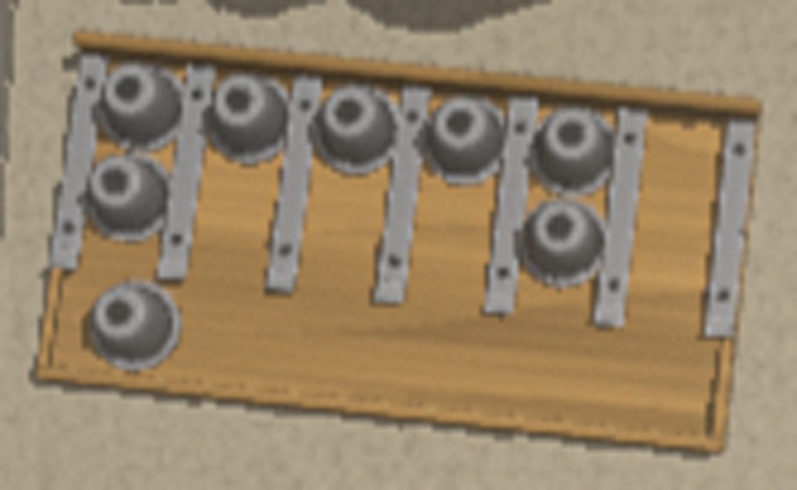

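```bash
cat >> h.py <<'E'
def rk(p): # rack frame -> world
    d=np.load("rack.npy"); c,s=np.cos(d[2]),np.sin(d[2]); p=np.atleast_2d(p)
    return np.c_[d[0]+c*p[:,0]-s*p[:,1], d[1]+s*p[:,0]+c*p[:,1], p[:,2]]
def inv(w):
    d=np.load("rack.npy"); c,s=np.cos(d[2]),np.sin(d[2]); w=np.atleast_2d(w); a=w[:,:2]-d[:2]
    return np.c_[c*a[:,0]+s*a[:,1], -s*a[:,0]+c*a[:,1], w[:,2]]
E
python3 - <<'E'
from h import *
from scipy.optimize import least_squares
P=lambda a:(np.array(a,float)+.5)/4.8-.5+[194,115]
px=[(36,379),(720,452),(62,267),(172,278),(280,291),(389,302),(498,313),(609,325),(718,336),(127,90),(238,100),(352,112),(460,122),(571,133),(115,182),(559,229)]
m=[(-80,158,16),(-80,-158,16)]+[(-28,150-50*i,20) for i in range(7)]+[(51,125-50*i,42) for i in range(5)]+[(9,125,42),(9,-75,42)]
m=np.array(m)/1e3
w=np.vstack([ray("top",P(a),b[2]) for a,b in zip(px,m)])
def f(d):
    np.save("rack.npy",d); return (inv(w)-m)[:,:2].ravel()
r=least_squares(f,[.45,0,0],loss="soft_l1",f_scale=.002); f(r.x)
print(r.x, (f(r.x).reshape(-1,2)*1e3).round(1).tolist())
print("capsule top/flange", inv(ray("top",P((118,312)),.042)),inv(ray("top",P((133,325)),.0115)))
for n,p in (("sp",(385,262)),("orange",(233,231)),("or2",(282,243)),("brown",(376,208)),("mug",(468,192)),("shelf",(405,85))):
    print(n,ray("top",p,.0))
E
```

```text
[ 0.57685595  0.05149023 -0.0893862 ] [[0.2, -2.9], [0.3, 2.6], [-0.2, -0.3], [0.1, -0.9], [-0.7, -0.5], [-0.5, -0.2], [-0.3, 0.3], [-0.5, 0.0], [-0.3, 0.9], [0.1, 0.6], [0.7, 0.3], [0.4, -1.3], [0.9, 0.1], [1.0, 0.3], [-0.3, -0.0], [-0.9, 0.6]]
capsule top/flange [[-0.0494404   0.11523487  0.042     ]] [[-0.04990105  0.11598932  0.0115    ]]
sp [[ 0.37264828 -0.18652223  0.        ]]
orange [[0.4325038  0.14315568 0.        ]]
or2 [[0.40864952 0.03542518 0.        ]]
brown [[ 0.48849379 -0.16673828  0.        ]]
mug [[ 0.52709282 -0.36579884  0.        ]]
shelf [[ 0.76892505 -0.23044464  0.        ]]
```

The rack fits to about 1 mm, and the capsule is at rack (-50, 115). Next I shut the fingers and move to the capsule's left side.

```bash
cat >> h.py <<'E'
def quat(rel): # tool down, tool x at rel deg from rack x
    a=np.load("rack.npy")[2]+np.radians(rel); return np.array([np.cos(a/2),np.sin(a/2),0,0])
def W(x,y,z): return rk([[x/1e3,y/1e3,z/1e3]])[0]
def tcp(): return (inv(manip.current_tool_pos())[0]*1e3).round(1)
def snap(n,name):
    im=viewer.get_image(n)[:,:,::-1].copy(); cv2.imwrite(f"pics/{name}.png",im); return im
E
python3 - <<'E'
from h import *
effector.close()
t=manip.current_clock()
manip.move_pose(W(-47,166,140),quat(-12))
manip.servo_line(W(-47,166,23.5),vel=.08)
print(t,manip.current_clock(),tcp(),manip.current_q().round(2),manip.current_force().round(2),manip.current_finger_gap())
a=snap("side","s1"); b=snap("top","t1")
print(proj("side",rk([[-.05,.115,.042],[-.05,.025,.042]])))
E
```

```text
1.5417 6.2333 [-46.6 166.3  24.1] [-0.58  0.63  0.2   1.85 -0.19  0.67 -2.15] [ 0.15 -0.86  0.51] 0.0001268731133036584
[[279.39070704 154.52170299]
 [292.16321605 167.67429024]]
```

Run:
```python
from h import *
a=cv2.imread("pics/s1.png")[110:230,215:375];b=cv2.imread("pics/t1.png")[90:210,180:340]
cv2.imwrite("pics/c1.png",np.hstack([cv2.resize(i,(400,300),interpolation=cv2.INTER_CUBIC) for i in(a,b)]))
```

```text
(no output)
```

View pics/c1.png

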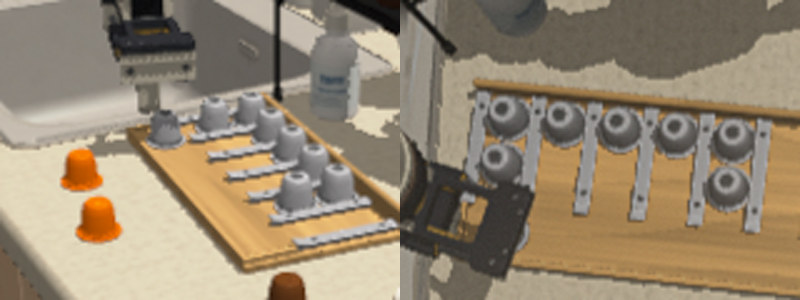

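Both views are clear. The side view shows the capsule at about (281,161) on the ledge, with the fingertip left of it, clear of everything. I'll push along in steps and track the capsule in the side view.

```bash
cat >> h.py <<'E'
def cap(im,guess):
    """capsule dome in side view, near rack-frame guess (mm): (x,y) mm and score"""
    t=cv2.imread("pics/s1.png"); p0=proj("side",rk([[-.05,.1155,.042]]))[0]
    i=np.round(p0).astype(int); T=t[i[1]-3:i[1]+15,i[0]-7:i[0]+10]
    g=np.round(proj("side",rk([[guess[0]/1e3,guess[1]/1e3,.042]]))[0]).astype(int); k=14
    S=im[g[1]-3-k:g[1]+15+k,g[0]-7-k:g[0]+10+k]
    r=cv2.matchTemplate(S,T,cv2.TM_CCOEFF_NORMED); _,s,_,m=cv2.minMaxLoc(r)
    def sub(v): return 0.5*(v[0]-v[2])/(v[0]-2*v[1]+v[2])
    x,y=m; dx=sub(r[y,x-1:x+2]) if 0<x<2*k else 0; dy=sub(r[y-1:y+2,x]) if 0<y<2*k else 0
    uv=p0-i+g-k+[x+dx,y+dy]
    return (inv(ray("side",uv,.042))[0,:2]*1e3).round(1), round(float(s),2)
E
python3 - <<'E'
from h import *
print(cap(cv2.imread("pics/s1.png"),(-50,110)))
for y,g in ((140,110),(125,95),(112,80)):
    manip.servo_line(W(-47,y,23.5),vel=.04)
    f=manip.current_force().round(2)
    print(tcp(),f,cap(snap("side",f"p{y}"),(-50,g)),manip.current_clock())
E
```

```text
(array([-49.9, 115.7]), 1.0)
[-47.  140.2  23.5] [-0.44  0.66  0.19] (array([-49. , 110.7]), 0.61) 7.1833
[-46.9 124.6  23.5] [-0.64  0.34 -0.  ] (array([-52.2,  88. ]), 0.55) 7.7583
[-47.  111.6  23.5] [0.64 0.27 0.63] (array([-52.9,  75.6]), 0.5) 8.2833
```

Run:
```python
from h import *
b=[cv2.imread(f"pics/{n}.png")[120:210,230:350] for n in("p140","p112")]
cv2.imwrite("pics/c2.png",np.hstack([cv2.resize(i,(400,300),interpolation=cv2.INTER_CUBIC) for i in b]))
for y in (85,80,75): print(proj("side",rk([[-.05,y/1e3,.042]]))-[230,120])
```

```text
[[53.4844566 38.7372724]]
[[54.18210555 39.45568165]]
[[54.88425556 40.1787259 ]]
```

View pics/c2.png

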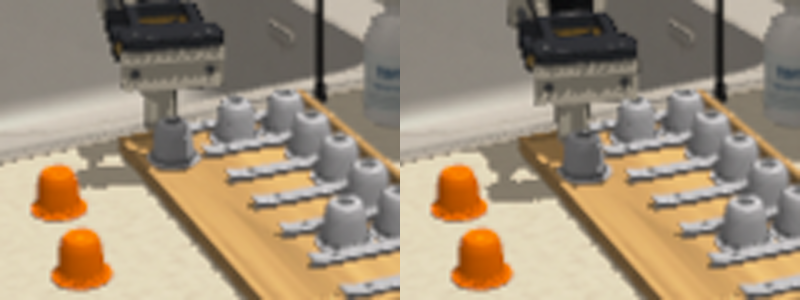

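The capsule is sliding upright along the ledge. The right panel shows its top at about (285,160), between the second gap and the finger. I continue to the third gap, back off and check from the top.

Run:
```python
from h import *
manip.servo_line(W(-47,75,23.5),vel=.04)
manip.servo_line(W(-47,61.5,23.5),vel=.025)
print(tcp(),manip.current_force().round(2))
manip.servo_line(W(-47,75,23.5),vel=.05)
manip.servo_line(W(-60,90,110),vel=.12)
manip.move_pose(W(-110,150,110),quat(0))
im=snap("top","t2"); print(manip.current_clock(),tcp())
print(proj("top",rk([[-.053,.025,.042],[-.053,.025,.0115]])))
cv2.imwrite("pics/c3.png",cv2.resize(im[115:217,194:360],None,fx=4.8,fy=4.8,interpolation=cv2.INTER_CUBIC))
```

```text
[-47.6  61.1  23.3] [-0.82  0.63  0.69]
11.8167 [-110.4  149.7  109.2]
[[260.02441078 185.69759841]
 [262.28667884 188.06440885]]
```

View pics/c3.png

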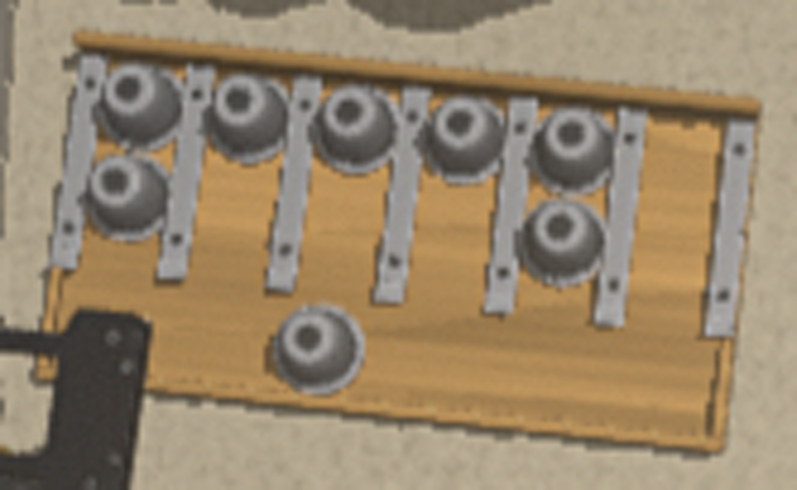

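The capsule stands at crop (307,338), about 5 mm short of the third gap's middle (y ≈ 30). I'll nudge it 5 mm further, then move behind it.

Run:
```python
from h import *
P=lambda a:(np.array(a,float)+.5)/4.8-.5+[194,115]
a=inv(ray("top",P((307,338)),.042))[0]*1e3; b=inv(ray("top",P((318,348)),.0115))[0]*1e3
y=(a[1]+b[1])/2; print(a,b,y)
manip.move_pose(W(-60,90,110),quat(-12))
manip.servo_line(W(-47,75,23.5),vel=.12)
manip.servo_line(W(-47,61.1-(y-25),23.5),vel=.025); print(tcp())
manip.servo_line(W(-47,75,23.5),vel=.05)
manip.servo_line(W(-60,90,110),vel=.12)
manip.move_pose(W(-110,150,110),quat(0))
im=snap("top","t3"); print(manip.current_clock())
u,v=np.round(proj("top",rk([[-.053,.025,.042]]))[0]).astype(int)
t=cv2.imread("pics/t2.png")
# shift of the capsule between pictures, y axis
p=np.array(proj("top",rk([[-.053,y/1e3,.03]]))[0]).round().astype(int)
T=t[p[1]-11:p[1]+12,p[0]-11:p[0]+12]; S=im[p[1]-17:p[1]+18,p[0]-17:p[0]+18]
r=cv2.matchTemplate(S,T,cv2.TM_CCOEFF_NORMED); _,s,_,m=cv2.minMaxLoc(r); x0,y0=m
sub=lambda q:.5*(q[0]-q[2])/(q[0]-2*q[1]+q[2])
d=np.array([x0-6+sub(r[y0,x0-1:x0+2]),y0-6+sub(r[y0-1:y0+2,x0])])
print(s,d,(inv(ray("top",P((307,338))+d,.042))-inv(ray("top",P((307,338)),.042)))*1e3)
```

```text
[-52.11564403  30.37724677  42.        ] [-51.46309057  30.55781532  11.5       ] 30.467531048160694
[-47.2  55.7  23.4]
15.925
0.9152705073356628 [2.2263606 0.2970418] [[-0.13103162 -4.77536268  0.        ]]
```

Run:
```python
from h import *
manip.move_pose(W(-105,25,110),quat(0))
manip.servo_line(W(-105,25,23.5),vel=.12)
R0=np.load("rack.npy")[2]; ax=np.array([np.cos(R0),np.sin(R0),0])
f0=manip.current_force()
for x in (-85,-75,-65,-55,-45,-38,-32,-28,-25):
    manip.servo_line(W(x,25,23.5),vel=.04)
    d=manip.current_force()-f0
    print(tcp(),round(d@ax,2),d.round(2),round(manip.current_clock(),2))
    if d@ax<-5: break
snap("side","s5"); im=snap("top","t5")
a=cv2.imread("pics/s5.png")[120:210,230:350];b=im[100:220,200:360]
cv2.imwrite("pics/c5.png",np.hstack([cv2.resize(i,(400,300),interpolation=cv2.INTER_CUBIC) for i in(a,b)]))
```

```text
[-85.1  24.9  23.4] -0.35 [-0.31  0.52 -0.41] 18.01
[-74.7  24.9  23.5] -0.22 [-0.22 -0.   -0.43] 18.41
[-64.6  24.9  23.5] -0.68 [-0.7  -0.17 -0.28] 18.81
[-54.6  25.   23.5] -0.66 [-0.64  0.25  0.14] 19.21
[-44.5  25.   23.5] -0.25 [-0.24  0.2   0.54] 19.61
[-37.5  24.9  23.5] -0.14 [-0.14  0.01  0.18] 19.93
[-31.4  24.9  23.6] 0.65 [0.67 0.18 0.15] 20.23
[-27.6  25.   23.5] 0.15 [0.22 0.75 0.01] 20.48
[-24.8  25.   23.5] 0.24 [0.33 0.95 0.09] 20.73
```

View pics/c5.png

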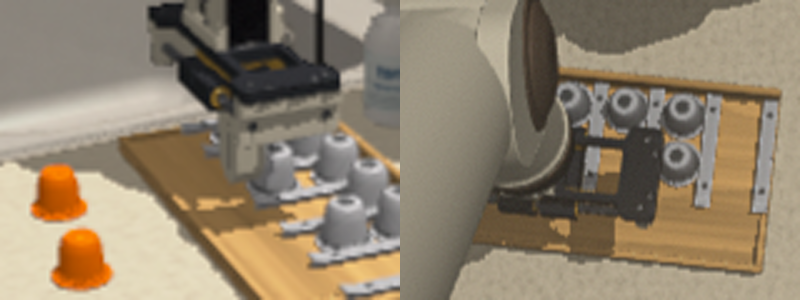

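The side panel shows the capsule upright under the third gap's rails in front of the finger, around crop (272,170). I carry on in 1 mm steps until the force rises.

Run:
```python
from h import *
R0=np.load("rack.npy")[2]; ax=np.array([np.cos(R0),np.sin(R0),0])
f0=manip.current_force()@ax
x=-25
while x<-8:
    x+=1; manip.servo_line(W(x,25,23.5),vel=.02)
    d=np.mean([manip.current_force()@ax for _ in range(4)])-f0; print(x,tcp(),round(d,2))
    if d<-2.5: break
# back off and look
manip.servo_line(W(x-20,25,23.5),vel=.08)
manip.servo_line(W(-105,25,110),vel=.15)
manip.move_pose(W(-110,170,130),quat(0))
im=snap("top","t6"); print(manip.current_clock())
cv2.imwrite("pics/c6.png",cv2.resize(im[115:217,194:360],None,fx=4.8,fy=4.8,interpolation=cv2.INTER_CUBIC))
```

```text
-24 [-24.1  25.   23.5] -0.01
-23 [-23.   25.1  23.5] 0.05
-22 [-21.9  25.   23.5] -0.44
-21 [-20.8  24.9  23.5] 0.16
-20 [-19.9  25.   23.5] -0.46
-19 [-18.9  25.   23.5] 0.08
-18 [-17.7  24.9  23.6] 0.43
-17 [-16.8  24.9  23.5] 0.13
-16 [-15.9  25.   23.5] 1.01
-15 [-14.9  25.   23.5] 1.0
-14 [-14.   25.   23.5] -0.22
-13 [-13.6  25.   23.4] -1.93
-12 [-13.3  25.1  23.3] -4.56
26.0833
```

View pics/c6.png

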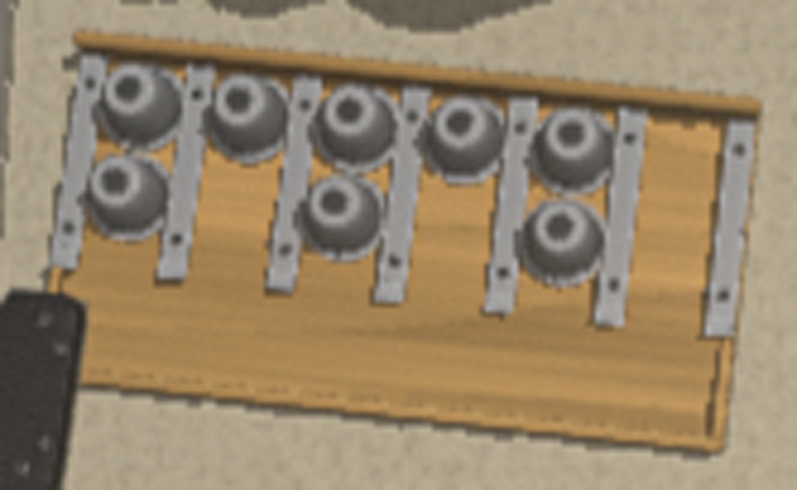

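The capsule at crop (335,202) sits flush against stored_3 at (352,112), spaced like the pairs in gaps 1 and 5. Nothing else has moved, so I'm handing in.

```bash
python3 -c "
from h import *
print(manip.hand_in())"
```

```text
the job is handed in; nothing more can be done
None
```

The capsule is fully home in the third gap against the stored capsule. The top view shows nothing else on the rack moved, and I handed the job in at about 26 s of robot time; no verdict came back.

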